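# Walk a planter back to its twin

### The job

The empty stone planter has been left out in front of the shelf, its left side lagging behind; its rim would crack under its full weight, so walk it back beside its planted twin instead of lifting it. Take the rim of its left wall, tip the planter up onto a bottom corner of its right side and swing the left side well forward about it, set it down, then take the rim of the right wall and bring that side forward in the same way, tipped onto a left corner. Finish with it standing square to the twin with the fronts in line and a hand's width (about 70 mm) between them, never lifting it clear of the sideboard, knocking the shelf or disturbing anything else.

Things in the scene. Friction and masses are not known exactly. Their poses are not given: they have to be found in the camera images.
- planter_mid (a point): empty grey stone planter to be walked: open box 140 wide (y) x 100 deep (x) x 160 mm high, walls and floor 10 mm thick, about 0.85 kg. The point is its centre, 80 mm below the rim. x points away from its front (the wide face nearest the robot), which is forward in the goal; y to its left, z up. Left and right walls: mid-wall at y = +65 and -65 mm. It starts turned with its left side nearer the robot
- foot_lf (a point): outer bottom corner of the planter at its near left (left and right as seen from the robot, near and far from the robot); on the board at height 0 when the planter stands
- foot_lr (a point): outer bottom corner of the planter at its far left (left and right as seen from the robot, near and far from the robot); on the board at height 0 when the planter stands
- foot_rf (a point): outer bottom corner of the planter at its near right (left and right as seen from the robot, near and far from the robot); on the board at height 0 when the planter stands
- foot_rr (a point): outer bottom corner of the planter at its far right (left and right as seen from the robot, near and far from the robot); on the board at height 0 when the planter stands
- twin_mid (a point): the twin: identical planter with a low aloe in it, about 1.8 kg, in its right place with its front about 50 mm out from under the shelf; centre 80 mm above its underside, same axes. The empty planter belongs on its right: centre about 210 mm along the twin's -y axis (leaving 70 mm between them), x offset 0, same yaw
- shelf: fixed wooden bridge shelf over the twin and the empty place. Origin: middle of its front edge, at sideboard height; x away from the robot, y left. Board 660 (y) x 170 mm (x 0 to 170), underside 285, top 303 mm high; 18 mm upright at each end, open in front; a 30 mm deep strip hangs below the board along its back. A router and a cordless phone stand on it (up to 180 mm above it)
- nursery_pot: small round black plastic pot with a seedling, 76 mm across, 72 mm high, under the shelf near its right end. Origin: centre of its underside. Bystander, to be left alone
- candle_jar: amber glass jar with wooden cap, 64 mm across, 85 mm high, under the shelf at its left end. Origin: centre of its underside. Bystander, to be left alone
- mister: green glass plant mister with black spray head, 68 mm across, 163 mm high. Origin: centre of its underside. Bystander, to be left alone
- remote: black remote control lying flat, 170 x 45 x 18 mm. Origin: centre of its underside. Bystander, to be left alone
- mug: white mug, 82 mm across, 92 mm high, handle to one side. Origin: centre of its underside. Bystander, to be left alone
- book: closed blue book lying flat, 206 x 140 x 28 mm. Origin: centre of its underside. Bystander, to be left alone
- case: grey spectacle case lying flat, 160 x 62 x 40 mm. Origin: centre of its underside. Bystander, to be left alone

How it is judged:
By the outcome, as a careful person would: the job done as asked, in the order asked, and still so for the second after the job is handed in, with the robot touching nothing.
It also fails if it takes over 45 s, if anything falls off the work surface, if the arm or the gripper's body presses on something with over 40 N, if the wrist force passes 120 N, or if a joint passes its speed limit or range.

### The arm

A 6-joint arm with a two-finger parallel gripper is mounted at the origin on the work surface. World frame = base frame: x ahead of the robot, y to its left, z up, the work surface at z = 0. Lengths are in m, angles in rad, forces in N, time in s.
With the tool pointing down it reaches from about 0.3 to 0.775 m from the base axis. Payload 14.6 kg.
Tool frame: the origin (TCP) lies at the very end of the fingers, on their centre line; the grasp point (between the pads) lies 19 mm behind it; z points along the fingers, y is the direction in which the jaws open and shut (so a half turn about z gives the same grasp; the last joint's range is limited). The gripper opens to 85 mm and grips with 20 to 120 N. Pads are 22 mm wide; open, the fingers measure 114 mm over their backs; the gripper's body (76 mm by 85 mm) begins 54 mm behind the grasp point. The pads swing forward as they close: fully open they stand 13 mm farther back than shut.
Start: joints at [1.094, 0.3, 1.521, -0, 1.321, -0.067], TCP at [0.219, 0.504, 0.231] pointing down, gripper open.
Joint ranges: [-3.03, 3.03], [-0.79, 2.21], [0.23, 2.52], [-1.04, 4.18], [0, 3.07], [-2.55, 2.55]. Speed limits (rad/s): [2.22, 2.22, 2.57, 3.14, 3.14, 3.14].

### API

Orientations are given as a unit quaternion [w, x, y, z].
In Python, from station import bot gives the robot as it stands. The module is installed in compiled form; this text tells all that it offers.
- The arm moves only by the tool send_rows, never from a script. Its argument "moves" is a list of rows, each a list of 3 entries, a list of its own where there are three numbers: the shift along the world's x, y, z in mm, then the turn, a rotation vector about the world's x, y, z in rad, then the closure, from -1 (fully open) to 1 (shut). A call has exactly 8 rows; each row shifts and turns the pose as measured when the row begins; what a row does not reach is not made up. A row lasts 1/8 s, in which the tool goes at most 62.5 mm and 10.7 degrees, less where a joint would pass 70% of its speed; a pose out of reach is approached as far as the arm can. A call is refused whole if a number of a shift passes 62.5 or a number of a turn 0.188, either way. A call with a gripper value outside its range is refused whole. The fingers move at their own pace and stop on an object; "grip_force" is the grip in N (left out, the last holds). Time passes only in rows, so rows that do not move let the fingers close, or fill a call up. It gives the time, the measured TCP pose, the force and the opening at its end, in the units of the state.
- bot.observe(): the state, without advancing time (a new reading comes with each control period).
- bot.grab_frame(name): name is "scene" or "top" or "wrist"; returns a dict with "frame" (384x512x3 uint8, blue, green, red), "fx", "fy", "cx", "cy" (pixels), "k1" (the pictures are not rectified: a ray, as slopes to the right and down, at radius r is drawn at 1 + k1 r^2 times it, then the intrinsics apply), "T" (4x4, takes a point from camera to world coordinates). Camera axes: x right, y down, z forward; pixel columns grow to the right and rows downward; lengths in m; the calibration is good to about 2 mm. A picture is of the moment at which its call begins. There is no depth.
- bot.sign_off(): hands the job in, once; it reports no verdict.
The state is a dict: "time_s": time; "joint_pos": joint angles; "joint_vel": joint speeds; "tau": joint torques, N m; "tcp_pos": TCP position; "tool_rot": TCP orientation; "wrist_force": force on the tool from outside, world axes, zero at the start; "torque": the same for the moment, N m; "finger_gap": finger opening in m.
Only numpy, scipy, OpenCV 4.12 (cv2) and the standard library are available. Lean on these libraries where they do the work, as an engineer would, in place of code of your own. Each camera call takes 0.05 s, during which the arm holds its last target. There are 200 camera calls.

## Working session

There is one attempt and no reset: what is moved stays moved. The work goes in short steps, Python scripts to look and compute and a tool call to move; the robot and the scene stay as the last step left them, time stands still between calls to the robot, and variables do not carry over. Pictures are saved under pics/ and viewed, about 8 in all and at most 12, crops included, and the job is handed in when it is done.

Besides the shell and the picture viewer there is one more tool, called after ">>>" as name([rows], argument=value, ...), one row to a line, values as JSON. send_rows: Moves the arm, as the interface text tells. Its arguments: {"type":"object","properties":{"moves":{"type":"array"},"grip_force":{"type":"number"}},"required":["moves"]}

```bash
mkdir -p pics
cat > h.py <<'E'
import numpy as np,cv2
from station import bot
def grab(n,f):
    d=bot.grab_frame(n); cv2.imwrite('pics/'+f,d['frame']); 
    np.savez('pics/'+f+'.npz',**{k:d[k] for k in('fx','fy','cx','cy','k1','T')}); return d
def load(f): return dict(np.load('pics/'+f+'.npz'))
def proj(d,P):
    P=np.atleast_2d(P);T=np.array(d['T']);q=(P-T[:3,3])@T[:3,:3]
    s=q[:,:2]/q[:,2:];s=s*(1+d['k1']*(s**2).sum(1,keepdims=True))
    return s*[d['fx'],d['fy']]+[d['cx'],d['cy']]
def at(d,uv,z):
    uv=np.atleast_2d(np.array(uv,float));s0=(uv-[d['cx'],d['cy']])/[d['fx'],d['fy']];s=s0.copy()
    for _ in range(20): s=s0/(1+d['k1']*(s**2).sum(1,keepdims=True))
    T=np.array(d['T']);r=np.c_[s,np.ones(len(s))]@T[:3,:3].T
    return T[:3,3]+r*((z-T[2,3])/r[:,2])[:,None]
E
python3 - <<'E'
from h import *
a=grab('scene','s0.png');b=grab('top','t0.png')
for d in(a,b): print(np.round(d['T'],3),d['fx'],d['k1'])
o=bot.observe();print(o['time_s'],o['tcp_pos'],o['tool_rot'],o['finger_gap'])
E
```

```text
[[ 0.675 -0.631  0.382 -0.031]
 [-0.738 -0.587  0.334 -0.423]
 [ 0.013 -0.507 -0.862  1.252]
 [ 0.     0.     0.     1.   ]] 408.2032666582318 -0.07101881063197277
[[ 0.007 -0.98   0.198  0.241]
 [-1.    -0.007  0.003  0.03 ]
 [-0.002 -0.198 -0.98   1.418]
 [ 0.     0.     0.     1.   ]] 383.72713087733894 -0.031312765983050495
0.1 [0.21903042 0.50426546 0.23076155] [-1.53536656e-04  2.03473310e-01  9.79080345e-01 -5.16396903e-04] 0.08562562058813913
```

View pics/s0.png

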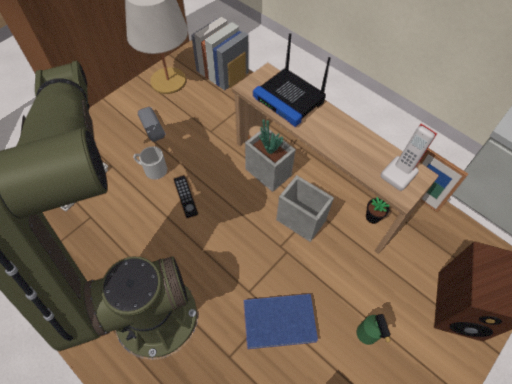

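View pics/t0.png

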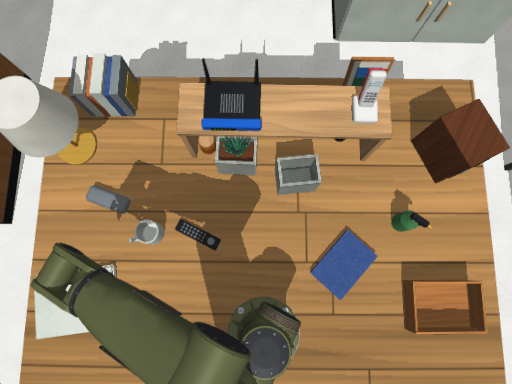

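The overview shows the empty planter at about (298,172) in the top view and (304,208) in the scene view. The twin is at (236,152) in the top view, partly under the shelf front. I'll enlarge both for the corners.

Run:
```python
from h import *
t=cv2.imread('pics/t0.png')[125:205,205:335];s=cv2.imread('pics/s0.png')[120:245,235:340]
a=cv2.resize(t,None,fx=6,fy=6,interpolation=cv2.INTER_CUBIC)
cv2.imwrite('pics/c1.png',a)
b=cv2.resize(s,None,fx=4.8,fy=4.8,interpolation=cv2.INTER_CUBIC);cv2.imwrite('pics/c2.png',b)
```

```text
(no output)
```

View pics/c1.png

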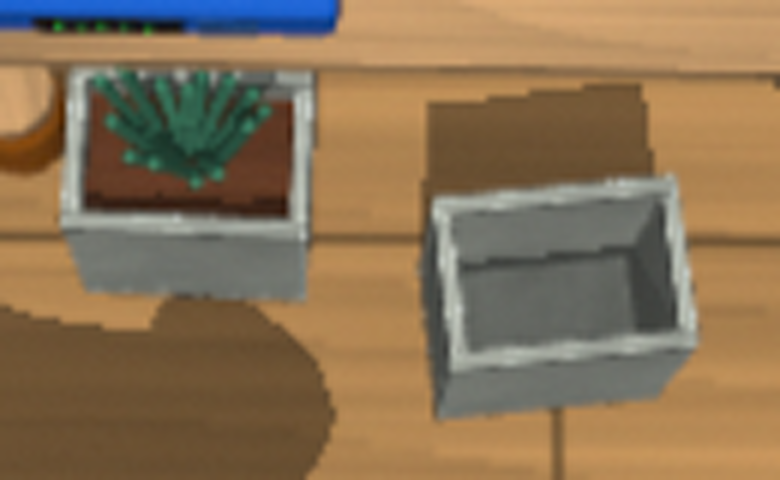

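View pics/c2.png

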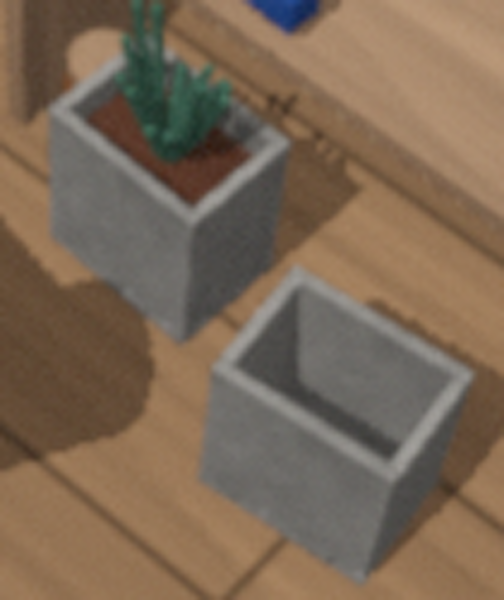

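```bash
cat > fit.py <<'E'
from h import *
from scipy.optimize import least_squares
C={'LF':(-50,70),'LR':(50,70),'RF':(-50,-70),'RR':(50,-70)}
def pts(names): return np.array([(*C[n[:2]],160 if n[2]=='t' else 0) for n in names])/1000
def fit(obs,dev=False):
    # obs: list of (d, {name:(u,v)}) ; x,y,yaw (+ per-camera pixel bias left out)
    def f(p):
        c,s=np.cos(p[2]),np.sin(p[2]);r=[]
        for d,o in obs:
            P=pts(list(o));Q=np.c_[P[:,0]*c-P[:,1]*s+p[0],P[:,0]*s+P[:,1]*c+p[1],P[:,2]]
            r.append((proj(d,Q)-np.array(list(o.values()))).ravel())
        return np.concatenate(r)
    r=least_squares(f,[.55,0,0],loss='soft_l1');return r.x,np.round(f(r.x),1)
E
cat > m0.py <<'E'
from fit import *
t=load('t0.png');s=load('s0.png')
T=lambda o:{k:((u+.5)/6-.5+205,(v+.5)/6-.5+125) for k,(u,v) in o.items()}
S=lambda o:{k:((u+.5)/4.8-.5+235,(v+.5)/4.8-.5+120) for k,(u,v) in o.items()}
pt=T(dict(LFt=(450,368),LRt=(433,203),RFt=(695,340),RRt=(673,178),LFb=(437,418)))
ps=S(dict(LFt=(215,368),RFt=(392,475),RRt=(472,375),LRt=(297,270),LFb=(203,480),RFb=(362,578)))
wt=T(dict(LFt=(63,225),RFt=(307,238),LFb=(88,290),RFb=(304,300)))
ws=S(dict(LFt=(50,112),RFt=(190,215),RRt=(288,143),LFb=(52,235),RFb=(180,342)))
for n,a,b in(('planter',pt,ps),('twin',wt,ws)):
    for o in([(t,a),(s,b)],[(t,a)],[(s,b)]):
        p,r=fit(o);print(n,np.round(p,4),np.degrees(p[2]).round(1),r)
print(at(t,[[177.5,133.5],[390.5,137]],.303))
E
python3 m0.py
```

```text
planter [ 0.5522 -0.1159  0.1123] 6.4 [ 0.7  0.5  0.1 -0.7  1.3  0.9  0.9 -0.7  0.2  0.6 -1.1 -1.1  0.3  0.5
  0.6 -1.8 -0.5 -2.3 -1.3 -1.  -0.1  0.7]
planter [ 0.5528 -0.1137  0.1113] 6.4 [ 0.   0.3 -0.6 -0.9  0.7  0.7  0.3 -0.8 -0.4  0.4]
planter [ 0.5504 -0.1188  0.107 ] 6.1 [-0.8 -0.3  0.6  1.5  1.  -0.7 -0.1 -1.5 -1.  -0.2  0.1  1.7]
twin [ 0.6234  0.0972 -0.049 ] -2.8 [-0.3  0.1  0.3  0.2 -0.1  0.2  0.7  0.5 -0.5 -1.9  0.3  1.3  0.7 -1.
 -0.4 -0.8  0.1  0.1]
twin [ 0.6244  0.0978 -0.0451] -2.6 [-0.4 -0.1  0.1 -0.2 -0.2  0.   0.6  0.2]
twin [ 0.6216  0.096  -0.0454] -2.6 [-0.6 -1.4  0.3  1.8  0.6 -0.6 -0.5 -0.3  0.1  0.7]
[[ 0.62856886  0.27024182  0.303     ]
 [ 0.62212711 -0.38045081  0.303     ]]
```

```bash
cat > plan.py <<'E'
from h import *
from scipy.spatial.transform import Rotation as R
from scipy.optimize import least_squares
TW=np.array([.6234,.0972,-.0475])
def goal(tw=TW): return np.r_[tw[:2]-.21*np.array([-np.sin(tw[2]),np.cos(tw[2])]),tw[2]]
F=dict(lf=(-.05,.07,-.08),lr=(.05,.07,-.08),rf=(-.05,-.07,-.08),rr=(.05,-.07,-.08))
def body(p0,foot,dyaw,al,be,dz=0.):
    """planter pose when tipped by body rotvec (al,be,0) on foot after yaw change dyaw; p0=(x,y,yaw) standing"""
    f=np.array(F[foot]);P=R.from_euler('z',p0[2]).apply(f)+[p0[0],p0[1],.08+dz]
    Q=R.from_euler('z',p0[2]+dyaw)*R.from_rotvec([al,be,0])
    return Q,P-Q.apply(f)
def tool(Q,c,side,gx=-.012,th=.52,depth=.014):
    """TCP pose for gripping rim; side +1 left, -1 right"""
    z=np.array([np.sin(th),0,-np.cos(th)]);y=np.array([0,1.,0]);M=np.c_[np.cross(y,z),y,z]
    return Q*R.from_matrix(M),c+Q.apply(np.array([gx,side*.065,.08-depth])+.019*z)
def rows(n,Rt,pt,show=True):
    o=bot.observe();q=o['tool_rot'];R0=R.from_quat(np.roll(q,-1));p0=np.array(o['tcp_pos'])
    d=(pt-p0)*1e3;w=(Rt*R0.inv()).as_rotvec()
    print('t',round(o['time_s'],2),'F',np.round(o['wrist_force'],1),'gap',round(o['finger_gap']*1e3,1),'total',d.round(1),w.round(3),'per row',(d/n).round(2),(w/n).round(4))
E
python3 - <<'E'
from plan import *
P0=np.array([.5522,-.1150,.111]);G=goal();print('goal',G)
def step(p,foot,dy): Q,c=body(p,foot,dy,0,0);return np.r_[c[:2],p[2]+dy]
for f1 in('rf','rr'):
  for f2 in('lf','lr'):
    r=least_squares(lambda a:(step(step(P0,f1,-a[0]),f2,a[1])-G)*[1,1,.3],[.5,.35])
    p1=step(P0,f1,-r.x[0]);p2=step(p1,f2,r.x[1]);print(f1,f2,np.degrees(r.x),p1.round(3),((p2-G)[:2]*1e3).round(1),np.degrees((p2-G)[2]).round(1))
s=load('s0.png');t=load('t0.png')
print('pot rim',at(s,[[366,203],[377,200],[390,212]],.07),'t',at(t,[340,139],.07))
w=R.from_euler('z',TW[2]).apply([(-.05,-.07,0),(.05,-.07,0)])+[*TW[:2],0];print('twin right',w)
E
```

```text
goal [ 0.61342875 -0.11256314 -0.0475    ]
rf lf [26.76536959 18.53218773] [ 0.582 -0.142 -0.356] [ -6.7 -17.9] 0.8
rf lr [17.83427338  9.11038494] [ 0.573 -0.131 -0.2  ] [-30.2 -28.1] 0.4
rr lf [24.96403341 15.49258346] [ 0.585 -0.097 -0.325] [-7.8 25.5] -0.4
rr lr [29.4653191  20.30306057] [ 0.591 -0.095 -0.403] [-2.2 -5.2] -0.1
pot rim [[ 0.71537316 -0.25671876  0.07      ]
 [ 0.75053613 -0.27763944  0.07      ]
 [ 0.74194541 -0.33569016  0.07      ]] t [[ 0.69245968 -0.27868623  0.07      ]]
twin right [[0.57013265 0.02965306 0.        ]
 [0.67001985 0.02490485 0.        ]]
```

Run:
```python
from plan import *
P0=np.array([.5522,-.1150,.111])
Q,c=body(P0,'rr',0,0,0);Rt,pt=tool(Q,c,1);z=Rt.apply([0,0,1]);print(pt,z)
rows(16,Rt,pt-.09*z)
```

```text
[ 0.54245628 -0.05068352  0.12951144] [ 0.49382225  0.05504051 -0.86781918]
t 0.1 F [-0.4  0.4 -0.3] gap 85.6 total [ 279.  -559.9  -23.1] [-0.077 -0.52   0.509] per row [ 17.44 -34.99  -1.45] [-0.0048 -0.0325  0.0318]
```

>>> send_rows([
  [[17.5,-35,0],[-0.005,-0.0325,0.032],0],
  [[17.5,-35,0],[-0.005,-0.0325,0.032],0],
  [[17.5,-35,0],[-0.005,-0.0325,0.032],0],
  [[17.5,-35,0],[-0.005,-0.0325,0.032],0],
  [[17.5,-35,0],[-0.005,-0.0325,0.032],0],
  [[17.5,-35,0],[-0.005,-0.0325,0.032],0],
  [[17.5,-35,0],[-0.005,-0.0325,0.032],0],
  [[17.5,-35,0],[-0.005,-0.0325,0.032],0],
], grip_force=50)

```text
time_s: 1.1
tcp_pos: [0.3608, 0.2161, 0.2282]
tool_rot: [0.134, 0.069, 0.989, 0.004]
wrist_force: [0.2, 0.4, 0.4]
finger_gap: 0.0429
```

>>> send_rows([
  [[17.5,-35,-1],[-0.005,-0.0325,0.032],0],
  [[17.5,-35,-1],[-0.005,-0.0325,0.032],0],
  [[17.5,-35,-1],[-0.005,-0.0325,0.032],0],
  [[17.5,-35,-1],[-0.005,-0.0325,0.032],0],
  [[17.5,-35,-1],[-0.005,-0.0325,0.032],0],
  [[17.5,-35,-1],[-0.005,-0.0325,0.032],0],
  [[17.5,-35,-1],[-0.005,-0.0325,0.032],0],
  [[17.5,-35,-1],[-0.005,-0.0325,0.032],0],
])

```text
time_s: 2.1
tcp_pos: [0.5033, -0.0742, 0.2198]
tool_rot: [0.265, -0.065, 0.962, 0.009]
wrist_force: [0.6, 1.2, -0.4]
finger_gap: 0.0431
```

Run:
```python
from plan import *
P0=np.array([.5522,-.1150,.111])
Q,c=body(P0,'rr',0,0,0);Rt,pt=tool(Q,c,1);z=Rt.apply([0,0,1])
rows(8,Rt,pt-.09*z);rows(8,Rt,pt)
d=grab('wrist','w1.png')
E=np.array([(sx*.05,sy*.07,.08) for sx in(-1,1) for sy in(-1,1)])
print(proj(d,Q.apply(E)+c).round(0),proj(d,[pt]))
```

```text
t 2.1 F [ 0.6  1.2 -0.4] gap 43.1 total [ -5.3  18.6 -12.2] [ 0.015  0.019 -0.019] per row [-0.66  2.32 -1.53] [ 0.0019  0.0024 -0.0024]
t 2.1 F [ 0.6  1.2 -0.4] gap 43.1 total [ 39.2  23.5 -90.3] [ 0.015  0.019 -0.019] per row [  4.9    2.94 -11.29] [ 0.0019  0.0024 -0.0024]
[[ 59. 156.]
 [304. 162.]
 [111. 251.]
 [289. 255.]] [[286.13093407 180.90602745]]
```

View pics/w1.png

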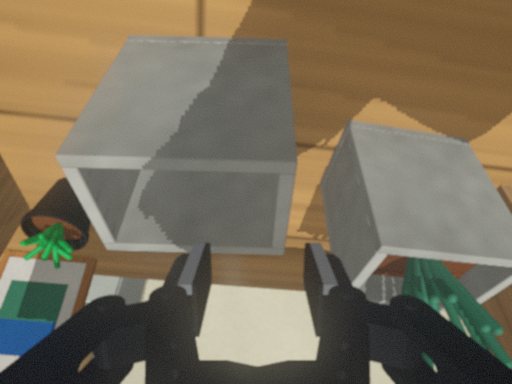

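The wrist view shows the planter rim at near corners (61,160) and (296,165), far corners (110,250) and (286,254). The bottom front edge runs from (129,38) to (287,40). This is a few px off the prediction, so I refine the fit.

```bash
cat > m1.py <<'E'
exec(open('m0.py').read().split('for n,a,b')[0])
w=load('w1.png')
pw=dict(RFt=(59,160),LFt=(296,165),RRt=(108,251),LRt=(287,255),RFb=(129,38),LFb=(287,40))
ww=dict(RFt=(381,250),RFb=(350,122),LFb=(474,140))
for o in([(t,pt),(s,ps),(w,pw)],[(w,pw)],[(t,wt),(s,ws),(w,ww)],[(w,ww)]):
    p,r=fit(o);print(np.round(p,4),r)
E
python3 m1.py
```

```text
[ 0.5545 -0.117   0.1191] [ 1.2 -0.   0.3 -1.2  1.7  0.1  1.1 -1.5  0.6  0.1 -0.3 -1.2  1.3  0.2
  1.3 -2.2  0.  -2.5 -0.6 -1.   0.7  0.4 -2.9 -0.7  3.  -1.3  1.8  1.5
 -1.   1.3  1.  -0.2 -0.1  0. ]
[ 0.5548 -0.1174  0.1188] [-3.3 -0.3  2.2 -1.   1.4  1.7 -1.5  1.4  0.6  0.1 -0.5  0.3]
[ 0.6255  0.0992 -0.0199] [-0.5  0.1  0.2 -1.  -0.3  0.2  0.6 -0.5 -0.6 -2.   1.   0.4  0.7 -2.3
 -0.5 -0.9  0.8 -0.6  2.9 -1.1 -0.5 -0.  -5.8 -1. ]
[ 0.6259  0.1002 -0.0095] [ 2.9 -0.2 -0.4  0.9 -5.2 -1.1]
```

Run:
```python
from plan import *
P0=np.array([.554,-.1168,.117])
Q,c=body(P0,'rr',0,0,0);Rt,pt=tool(Q,c,1);z=Rt.apply([0,0,1])
rows(4,Rt,pt-.06*z);print((pt-pt+.06*z)*1e3/8)
```

```text
t 2.15 F [-1.7  1.2 -2.9] gap 42.5 total [  9.7  21.1 -38. ] [ 0.016  0.021 -0.014] per row [ 2.43  5.27 -9.5 ] [ 0.0041  0.0053 -0.0036]
[ 3.7011234   0.43501824 -6.50864385]
```

>>> send_rows([
  [[1,7,-4],[0.004,0.005,-0.0035],0],
  [[1,7,-4],[0.004,0.005,-0.0035],0],
  [[4,4,-10],[0.004,0.005,-0.0035],0],
  [[4,3,-10],[0.004,0.005,-0.0035],0],
  [[4,0,-10],[0,0,0],0],
  [[4,0,-8],[0,0,0],0],
  [[4,0,-7],[0,0,0],0],
  [[0,0,0],[0,0,0],0],
])

```text
time_s: 3.15
tcp_pos: [0.5271, -0.0529, 0.1615]
tool_rot: [0.255, -0.056, 0.965, 0.016]
wrist_force: [-0.7, 0.2, -0.3]
finger_gap: 0.0428
```

Run:
```python
from plan import *
P0=np.array([.554,-.1168,.117])
Q,c=body(P0,'rr',0,0,0);Rt,pt=tool(Q,c,1)
rows(6,Rt,pt)
```

```text
t 3.15 F [-0.7  0.2 -0.3] gap 42.8 total [ 16.8   0.4 -31.9] [-0.002 -0.004 -0.   ] per row [ 2.79  0.06 -5.32] [-0.0003 -0.0006 -0.0001]
```

Descend the rest, then close in the same call.

>>> send_rows([
  [[4.2,0,-8],[0,0,0],0],
  [[4.2,0,-8],[0,0,0],0],
  [[4.2,0,-8],[0,0,0],0],
  [[4,0,-7.5],[0,0,0],0],
  [[0,0,0],[0,0,0],0],
  [[0,0,0],[0,0,0],1],
  [[0,0,0],[0,0,0],1],
  [[0,0,0],[0,0,0],1],
])

```text
time_s: 4.15
tcp_pos: [0.5447, -0.0531, 0.128]
tool_rot: [0.255, -0.056, 0.965, 0.016]
wrist_force: [0.7, -0.7, -3.8]
finger_gap: 0.0093
```

Run:
```python
from plan import *
P0=np.array([.554,-.1168,.117])
Q,c=body(P0,'rr',0,0,0);Rt,pt=tool(Q,c,1)
rows(6,Rt,pt)
d=grab('wrist','w2.png');E=np.array([(sx*.05,sy*.07,.08) for sx in(-1,1) for sy in(-1,1)])
print(proj(d,Q.apply(E)+c).round(0))
```

```text
t 4.15 F [ 0.7 -0.7 -3.8] gap 9.3 total [-0.8  0.6  1.5] [-0.002 -0.004 -0.   ] per row [-0.14  0.09  0.26] [-0.0003 -0.0006 -0.    ]
[[-171.  261.]
 [ 282.  263.]
 [   3.  364.]
 [ 271.  366.]]
```

View pics/w2.png

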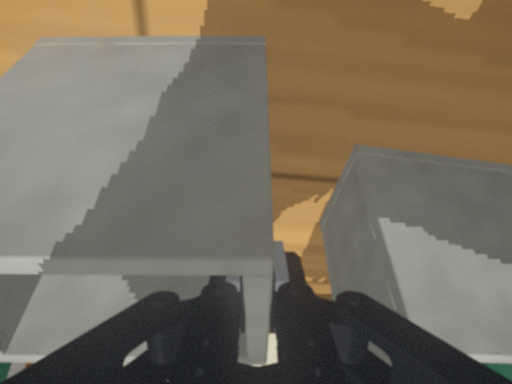

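Grip confirmed: the wall sits between the pads, with the near-left corner at (272,268) and a gap of 9.3 mm. Next, tip onto the rear right corner.

```bash
cat > walk.py <<'E'
from plan import *
import json
def meas():
    o=bot.observe();return R.from_quat(np.roll(o['tool_rot'],-1)),np.array(o['tcp_pos'])
def setgrip(name,P0):
    Rt,pt=meas();Q,c=body(P0,'rr',0,0,0)
    json.dump(dict(P0=list(P0),q=(Q.inv()*Rt).as_quat().tolist(),v=Q.inv().apply(pt-c).tolist()),open(name,'w'))
def rowsto(name,foot,ways):
    g=json.load(open(name));Rp,pp=meas();o=bot.observe();print('t',round(o['time_s'],2),'F',np.round(o['wrist_force'],1),'gap',round(o['finger_gap']*1e3,1))
    for w in ways:
        Q,c=body(g['P0'],foot,*w);Rt=Q*R.from_quat(g['q']);pt=c+Q.apply(g['v'])
        print(((pt-pp)*1e3).round(1).tolist(),(Rt*Rp.inv()).as_rotvec().round(4).tolist());Rp,pp=Rt,pt
E
python3 - <<'E'
from walk import *
setgrip('g1.json',[.554,-.1174,.117])
rowsto('g1.json','rr',[(0,.17*s,.09*s,-.001*s) for s in np.arange(1,9)/8])
E
```

```text
t 4.2 F [-1.3  0.2 -2.1] gap 9.7
[1.8, -2.6, 3.3] [0.0198, 0.0137, -0.0]
[1.8, -2.6, 3.2] [0.0198, 0.0137, -0.0]
[1.9, -2.7, 3.1] [0.0198, 0.0137, 0.0]
[1.9, -2.8, 3.1] [0.0198, 0.0137, -0.0]
[1.9, -2.8, 3.0] [0.0198, 0.0137, 0.0]
[2.0, -2.9, 2.9] [0.0198, 0.0137, -0.0]
[2.0, -2.9, 2.8] [0.0198, 0.0137, -0.0]
[2.1, -3.0, 2.7] [0.0198, 0.0137, 0.0]
```

>>> send_rows([
  [[1.8,-2.6,3.3],[0.02,0.0137,0],1],
  [[1.8,-2.6,3.2],[0.02,0.0137,0],1],
  [[1.9,-2.7,3.1],[0.02,0.0137,0],1],
  [[1.9,-2.8,3.1],[0.02,0.0137,0],1],
  [[1.9,-2.8,3.0],[0.02,0.0137,0],1],
  [[2.0,-2.9,2.9],[0.02,0.0137,0],1],
  [[2.0,-2.9,2.8],[0.02,0.0137,0],1],
  [[2.1,-3.0,2.7],[0.02,0.0137,0],1],
])

```text
time_s: 5.2
tcp_pos: [0.5603, -0.0764, 0.153]
tool_rot: [0.203, -0.035, 0.973, 0.099]
wrist_force: [-0.1, -0.2, -2.9]
finger_gap: 0.009
```

Run:
```python
from walk import *
rowsto('g1.json','rr',[(0,.17,.09,-.001)])
rowsto('g1.json','rr',[(-.52*s,.17,.09,-.001) for s in np.arange(1,9)/24])
```

```text
t 5.2 F [-0.1 -0.2 -2.9] gap 9.0
[-0.2, 1.0, -0.9] [-0.007, -0.0048, -0.0011]
t 5.2 F [-0.1 -0.2 -2.9] gap 9.0
[2.1, 2.1, -0.9] [-0.0071, -0.0047, -0.0228]
[2.3, 1.0, 0.0] [0.0, -0.0, -0.0217]
[2.3, 1.0, 0.0] [-0.0, 0.0, -0.0217]
[2.4, 0.9, -0.0] [-0.0, -0.0, -0.0217]
[2.4, 0.9, 0.0] [0.0, 0.0, -0.0217]
[2.4, 0.8, -0.0] [0.0, -0.0, -0.0217]
[2.4, 0.8, 0.0] [0.0, -0.0, -0.0217]
[2.4, 0.7, 0.0] [-0.0, -0.0, -0.0217]
```

>>> send_rows([
  [[2.2,2.1,-0.9],[-0.005,-0.004,-0.022],1],
  [[2.3,1.0,0],[0,0,-0.022],1],
  [[2.3,1.0,0],[0,0,-0.022],1],
  [[2.4,0.9,0],[0,0,-0.022],1],
  [[2.4,0.9,0],[0,0,-0.022],1],
  [[2.4,0.8,0],[0,0,-0.022],1],
  [[2.4,0.8,0],[0,0,-0.022],1],
  [[2.4,0.7,0],[0,0,-0.022],1],
])

```text
time_s: 6.2
tcp_pos: [0.5804, -0.0678, 0.1519]
tool_rot: [0.214, 0.056, 0.972, 0.076]
wrist_force: [-0.7, -1.1, -1.7]
finger_gap: 0.0092
```

Run:
```python
from walk import *
d=grab('scene','s1.png');cv2.imwrite('pics/s1c.png',cv2.resize(d['frame'][120:260,220:380],None,fx=4,fy=4,interpolation=cv2.INTER_CUBIC))
rowsto('g1.json','rr',[(-.1733,.17,.09,-.001)])
rowsto('g1.json','rr',[(-.1733-.347*s,.17,.09,-.001) for s in np.arange(1,9)/8])
```

```text
t 6.25 F [-0.5 -1.  -0.5] gap 9.3
[-1.4, -0.4, 0.2] [-0.001, 0.0003, 0.015]
t 6.25 F [-0.5 -1.  -0.5] gap 9.3
[3.5, 0.9, 0.2] [-0.001, 0.0004, -0.0284]
[5.0, 1.1, 0.0] [-0.0, 0.0, -0.0434]
[5.0, 0.9, 0.0] [0.0, -0.0, -0.0434]
[5.1, 0.7, 0.0] [0.0, 0.0, -0.0434]
[5.1, 0.4, 0.0] [0.0, 0.0, -0.0434]
[5.1, 0.2, 0.0] [0.0, -0.0, -0.0434]
[5.1, -0.0, -0.0] [-0.0, 0.0, -0.0434]
[5.1, -0.2, 0.0] [0.0, -0.0, -0.0434]
```

View pics/s1c.png

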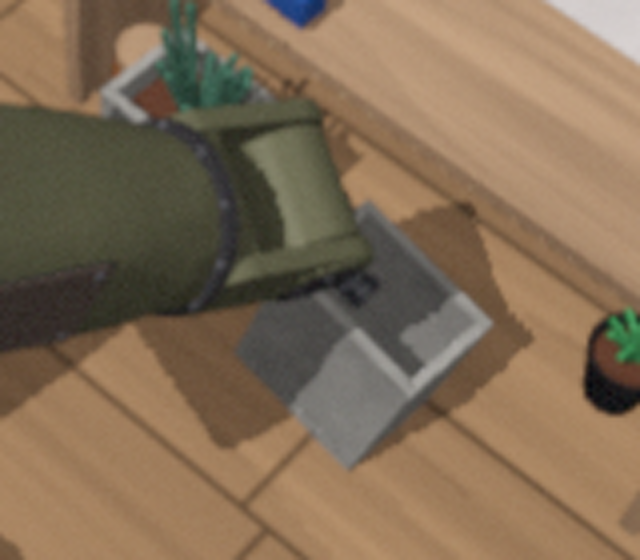

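The scene view shows the planter tipped onto its right side in the grip. It is swinging clear of shelf, pot and twin. Continuing the swing.

>>> send_rows([
  [[3.5,0.9,0.2],[0,0,-0.0284],1],
  [[5.0,1.1,0],[0,0,-0.043],1],
  [[5.0,0.9,0],[0,0,-0.043],1],
  [[5.0,0.7,0],[0,0,-0.043],1],
  [[5.0,0.4,0],[0,0,-0.043],1],
  [[5.0,0.2,0],[0,0,-0.043],1],
  [[5.0,0,0],[0,0,-0.043],1],
  [[5.0,-0.2,0],[0,0,-0.043],1],
])

```text
time_s: 7.25
tcp_pos: [0.62, -0.0641, 0.1514]
tool_rot: [0.223, 0.221, 0.949, 0.038]
wrist_force: [-0.6, -1.9, -1.8]
finger_gap: 0.0091
```

Run:
```python
from walk import *
rowsto('g1.json','rr',[(-.52,.17,.09,-.001)])
rowsto('g1.json','rr',[(-.52,.17*s,.09*s,-.001*s) for s in np.arange(7,-1,-1)/8])
```

```text
t 7.25 F [-0.6 -1.9 -1.8] gap 9.1
[-0.5, 0.4, 0.6] [0.0006, -0.0001, 0.0095]
t 7.25 F [-0.6 -1.9 -1.8] gap 9.1
[-0.8, 4.1, -2.1] [-0.0233, -0.002, 0.0095]
[-0.3, 3.6, -2.8] [-0.024, -0.002, -0.0]
[-0.3, 3.5, -2.9] [-0.024, -0.002, 0.0]
[-0.3, 3.4, -3.0] [-0.024, -0.002, -0.0]
[-0.3, 3.3, -3.1] [-0.024, -0.002, -0.0]
[-0.3, 3.3, -3.1] [-0.024, -0.002, 0.0]
[-0.3, 3.2, -3.2] [-0.024, -0.002, 0.0]
[-0.3, 3.1, -3.3] [-0.024, -0.002, -0.0]
```

>>> send_rows([
  [[-0.4,3.8,-2.4],[-0.0235,-0.002,0],1],
  [[-0.3,3.6,-2.8],[-0.024,-0.002,0],1],
  [[-0.3,3.5,-2.9],[-0.024,-0.002,0],1],
  [[-0.3,3.4,-3.0],[-0.024,-0.002,0],1],
  [[-0.3,3.3,-3.1],[-0.024,-0.002,0],1],
  [[-0.3,3.3,-3.1],[-0.024,-0.002,0],1],
  [[-0.3,3.2,-3.2],[-0.024,-0.002,0],1],
  [[-0.3,3.1,-3.0],[-0.024,-0.002,0],1],
])

```text
time_s: 8.25
tcp_pos: [0.6185, -0.0366, 0.1279]
tool_rot: [0.253, 0.198, 0.945, -0.055]
wrist_force: [-7.2, -5.7, 22.9]
finger_gap: 0.0092
```

Run:
```python
from walk import *
rowsto('g1.json','rr',[(-.53,0,0,0)])
```

```text
t 8.25 F [-7.2 -5.7 22.9] gap 9.2
[0.2, -0.1, 0.1] [0.0077, 0.0041, 0.0004]
```

>>> send_rows([
  [[0,0,0.4],[0.006,0.003,0],1],
  [[0,0,0],[0,0,0],1],
  [[0,0,0],[0,0,0],0.2],
  [[0,0,0],[0,0,0],0.2],
  [[-5,2,9],[0,0,0],0.2],
  [[-9,4,17],[0,0,0],0.2],
  [[-14,6,26],[0,0,0],0.2],
  [[-16,2,30],[0,0,0],0.2],
])

```text
time_s: 9.25
tcp_pos: [0.5723, -0.0216, 0.2122]
tool_rot: [0.25, 0.199, 0.946, -0.052]
wrist_force: [0.6, -0.2, 0.1]
finger_gap: 0.0341
```

Run:
```python
from walk import *
o=bot.observe();print(o['time_s'],o['tcp_pos'],o['finger_gap'],o['wrist_force'])
d=grab('wrist','w3.png');
print(grab('top','t3.png')['T'][0,3]);s=grab('scene','s3.png')
P1,c=body([.554,-.1174,.117],'rr',-.53,0,0);print('expect',c,.117-.53)
E=np.array([(sx*.05,sy*.07,sz*.08) for sz in(1,-1) for sx in(-1,1) for sy in(1,-1)])
print(proj(d,P1.apply(E)+c).round(0))
```

```text
9.25 [ 0.57229842 -0.02156341  0.21221561] 0.034115152309119975 [ 0.56259103 -0.20926228  0.13713622]
0.24057108523533485
expect [ 0.59412857 -0.09690236  0.08      ] -0.41300000000000003
[[276. 179.]
 [ 31. 180.]
 [271. 270.]
 [ 93. 270.]
 [268.  53.]
 [112.  54.]
 [266. 142.]
 [140. 142.]]
```

View pics/w3.png

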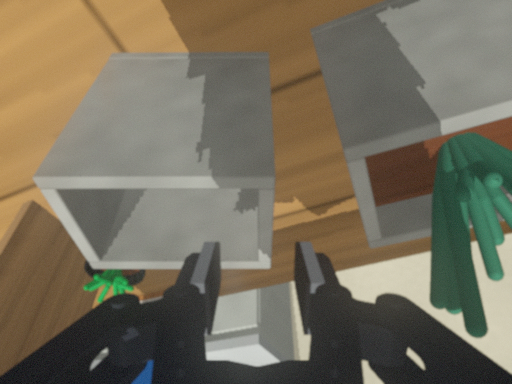

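Standing again: the rim corners are at (274,183), (36,182), (269,268) and (98,267), close to predicted. The twin's near-right edge runs from (314,32) at the bottom to (344,158), and its far-right rim corner is at (369,246).

```bash
cat > m3.py <<'E'
from fit import *
w=load('w3.png')
pw=dict(LFt=(274,183),RFt=(36,183),LRt=(269,268),RRt=(97,267),LFb=(268,53),RFb=(112,54))
ww=dict(RFt=(344,158),RFb=(314,32),RRt=(369,246))
pp,r=fit([(w,pw)]);print(pp,r)
p,r=fit([(w,ww)]);print(p,r)
E
python3 m3.py
python3 - <<'E'
from h import *
for n,c in(('t3',(120,205,200,345)),('s3',(110,250,225,385))):
    f=cv2.imread(f'pics/{n}.png')[c[0]:c[1],c[2]:c[3]];cv2.imwrite(f'pics/{n}c.png',cv2.resize(f,None,fx=4,fy=4,interpolation=cv2.INTER_CUBIC))
E
```

```text
[ 0.59574532 -0.09733594 -0.40219465] [ 1.1 -3.3 -3.3 -0.5  2.7  2.6 -2.3  4.7 -0.   0.8  0.3  2.5]
[ 0.6281594   0.09464599 -0.04905559] [ 0.5 -3.2 -3.3  0.8  0.2  6.4]
```

Run:
```python
from plan import *
P1=np.array([.595,-.0972,-.408])
Q,c=body(P1,'lr',0,0,0);Rt,pt=tool(Q,c,-1);z=Rt.apply([0,0,1])
rows(8,Rt,pt-.075*z);rows(8,Rt,pt);print(.0745*z)
```

```text
t 9.4 F [ 1.  -0.2 -0.1] gap 33.9 total [ -40.5 -119.3  -18.8] [-0.003  0.001  0.006] per row [ -5.07 -14.92  -2.35] [-0.0004  0.0001  0.0008]
t 9.4 F [ 1.  -0.2 -0.1] gap 33.9 total [  -6.3 -134.1  -83.8] [-0.003  0.001  0.006] per row [ -0.79 -16.77 -10.48] [-0.0004  0.0001  0.0008]
[ 0.03397903 -0.01468762 -0.06465253]
```

View pics/s3c.png

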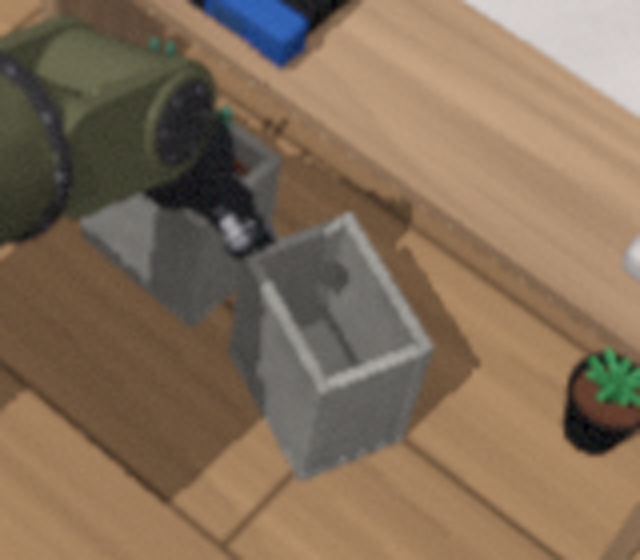

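The scene view shows the planter standing, turned clockwise, right rim from (325,383) to (430,345), pot well clear. Moving over to the right wall.

>>> send_rows([
  [[-5,-15,0],[0,0,0.001],0],
  [[-5,-15,0],[0,0,0.001],0],
  [[-5,-15,0],[0,0,0.001],0],
  [[-5,-15,-2],[0,0,0.001],0],
  [[-5,-15,-3],[0,0,0.001],0],
  [[-5,-15,-4],[0,0,0.001],0],
  [[-5,-15,-4],[0,0,0],0],
  [[-4,-10,-4],[0,0,0],0],
])

```text
time_s: 10.4
tcp_pos: [0.5322, -0.1398, 0.1903]
tool_rot: [0.248, 0.196, 0.947, -0.05]
wrist_force: [-0.9, -0.5, 0.9]
finger_gap: 0.0427
```

Run:
```python
from plan import *
P1=np.array([.595,-.0972,-.408])
Q,c=body(P1,'lr',0,0,0);Rt,pt=tool(Q,c,-1);z=Rt.apply([0,0,1])
d=grab('wrist','w4.png')
rows(8,Rt,pt-.075*z);rows(5,Rt,pt)
E=np.array([(sx*.05,-sy*.07,sz*.08) for sz in(1,-1) for sx in(-1,1) for sy in(1,-1)])
print(proj(d,Q.apply(E)+c).round(0))
```

```text
t 10.45 F [-0.1  0.4 -1. ] gap 42.4 total [ 1.  -0.7  5. ] [-0.005 -0.007  0.   ] per row [ 0.13 -0.08  0.63] [-0.0006 -0.0009  0.    ]
t 10.45 F [-0.1  0.4 -1. ] gap 42.4 total [ 35.2 -15.4 -60.1] [-0.005 -0.007  0.   ] per row [  7.05  -3.09 -12.01] [-0.001  -0.0015  0.0001]
[[247. 196.]
 [521. 195.]
 [250. 291.]
 [443. 289.]
 [250.  54.]
 [418.  55.]
 [252. 148.]
 [386. 148.]]
```

View pics/w4.png

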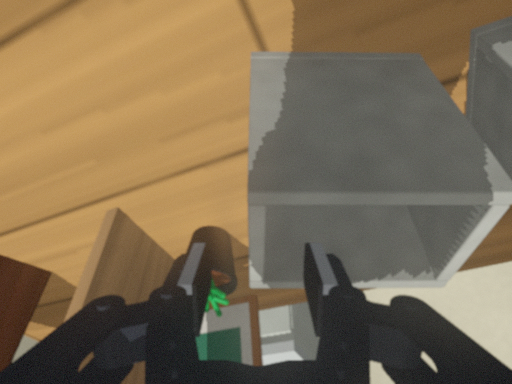

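The view shows the right wall edge at column ~249, near corner (248,203), far corner (250,287), matching the prediction. The fingers straddle it, so I descend and grip.

>>> send_rows([
  [[7,-3,-12],[-0.001,-0.0015,0],0],
  [[7,-3,-12],[-0.001,-0.0015,0],0],
  [[7,-3,-12],[-0.001,-0.0015,0],0],
  [[7,-3,-12],[-0.001,-0.0015,0],0],
  [[6,-2.5,-10],[0,0,0],0],
  [[0,0,0],[0,0,0],1],
  [[0,0,0],[0,0,0],1],
  [[0,0,0],[0,0,0],1],
])

```text
time_s: 11.45
tcp_pos: [0.568, -0.1549, 0.1254]
tool_rot: [0.25, 0.196, 0.947, -0.052]
wrist_force: [1.3, -0.4, -5.0]
finger_gap: 0.0096
```

Run:
```python
from walk import *
P1=np.array([.595,-.0972,-.408])
Q,c=body(P1,'lr',0,0,0);Rt,pt=tool(Q,c,-1);rows(1,Rt,pt)
setgrip('g2.json',P1)
rowsto('g2.json','lr',[(0,-.17*s,.09*s,-.001*s) for s in np.arange(1,9)/8])
```

```text
t 11.45 F [ 1.3 -0.4 -5. ] gap 9.6 total [-1.1 -1.   4.1] [-0.002 -0.004 -0.   ] per row [-1.13 -0.96  4.1 ] [-0.0019 -0.004  -0.0001]
t 11.45 F [ 1.3 -0.4 -5. ] gap 9.6
[2.4, 1.9, 3.3] [-0.015, 0.0188, 0.0]
[2.4, 2.0, 3.2] [-0.015, 0.0188, -0.0]
[2.5, 2.0, 3.1] [-0.015, 0.0188, 0.0]
[2.6, 2.1, 3.0] [-0.015, 0.0188, -0.0]
[2.6, 2.1, 3.0] [-0.015, 0.0188, 0.0]
[2.7, 2.2, 2.9] [-0.015, 0.0188, 0.0]
[2.7, 2.2, 2.8] [-0.015, 0.0188, -0.0]
[2.8, 2.2, 2.7] [-0.015, 0.0188, 0.0]
```

>>> send_rows([
  [[2.4,1.9,3.3],[-0.015,0.0185,0],1],
  [[2.4,2.0,3.2],[-0.015,0.0185,0],1],
  [[2.5,2.0,3.1],[-0.015,0.0185,0],1],
  [[2.5,2.1,3.0],[-0.015,0.0185,0],1],
  [[2.6,2.1,2.9],[-0.015,0.0185,0],1],
  [[2.6,2.2,2.8],[-0.015,0.0185,0],1],
  [[2.6,2.2,2.7],[-0.014,0.018,0],1],
  [[2.6,2.2,2.4],[-0.014,0.018,0],1],
])

```text
time_s: 12.45
tcp_pos: [0.5883, -0.1374, 0.1501]
tool_rot: [0.187, 0.176, 0.958, -0.125]
wrist_force: [0.5, -1.4, -2.9]
finger_gap: 0.0094
```

Run:
```python
from walk import *
rowsto('g2.json','lr',[(0,-.17,.09,-.001)])
rowsto('g2.json','lr',[(.364*s,-.17,.09,-.001) for s in np.arange(1,13)/12])
```

```text
t 12.45 F [ 0.5 -1.4 -2.9] gap 9.4
[0.5, -0.9, -0.8] [0.0037, -0.0048, 0.0014]
t 12.45 F [ 0.5 -1.4 -2.9] gap 9.4
[3.1, -3.2, -0.8] [0.0038, -0.0048, 0.0317]
[2.7, -2.3, 0.0] [-0.0, -0.0, 0.0303]
[2.8, -2.2, -0.0] [0.0, 0.0, 0.0303]
[2.8, -2.1, 0.0] [-0.0, -0.0, 0.0303]
[2.9, -2.0, -0.0] [0.0, 0.0, 0.0303]
[3.0, -2.0, 0.0] [-0.0, -0.0, 0.0303]
[3.0, -1.9, -0.0] [0.0, 0.0, 0.0303]
[3.1, -1.8, 0.0] [-0.0, -0.0, 0.0303]
[3.1, -1.7, 0.0] [-0.0, 0.0, 0.0303]
[3.2, -1.6, 0.0] [-0.0, -0.0, 0.0303]
[3.2, -1.5, 0.0] [0.0, -0.0, 0.0303]
[3.3, -1.4, -0.0] [0.0, -0.0, 0.0303]
```

>>> send_rows([
  [[3.0,-2.8,-0.8],[0.0035,-0.0045,0.03],1],
  [[2.7,-1.8,0],[0,0,0.029],1],
  [[2.8,-1.7,0],[0,0,0.029],1],
  [[2.8,-1.6,0],[0,0,0.029],1],
  [[2.8,-1.5,0],[0,0,0.029],1],
  [[2.9,-1.5,0],[0,0,0.029],1],
  [[2.9,-1.4,0],[0,0,0.029],1],
  [[3.0,-1.3,0],[0,0,0.029],1],
])

```text
time_s: 13.45
tcp_pos: [0.6121, -0.1512, 0.1507]
tool_rot: [0.199, 0.059, 0.973, -0.103]
wrist_force: [0.1, -1.7, -4.1]
finger_gap: 0.0088
```

Run:
```python
from walk import *
rowsto('g2.json','lr',[(.2427,-.17,.09,-.001)])
rowsto('g2.json','lr',[(.2427+.1213*s,-.17,.09,-.001) for s in np.arange(1,5)/4])
```

```text
t 13.45 F [ 0.1 -1.7 -4.1] gap 8.8
[-0.5, -3.8, -1.4] [0.0072, -0.0076, 0.0018]
t 13.45 F [ 0.1 -1.7 -4.1] gap 8.8
[2.6, -5.4, -1.4] [0.0073, -0.0075, 0.0321]
[3.2, -1.6, 0.0] [0.0, 0.0, 0.0303]
[3.2, -1.5, 0.0] [-0.0, -0.0, 0.0303]
[3.3, -1.4, -0.0] [0.0, 0.0, 0.0303]
```

>>> send_rows([
  [[2.8,-1.2,-1.0],[0.005,-0.005,0.03],1],
  [[3.1,-1.1,0],[0,0,0.03],1],
  [[3.1,-1.0,0],[0,0,0.03],1],
  [[3.0,-0.9,0],[0,0,0.026],1],
  [[0,0,0],[0,0,0],1],
  [[0,0,0],[0,0,0],1],
  [[0,0,0],[0,0,0],1],
  [[0,0,0],[0,0,0],1],
])

```text
time_s: 14.45
tcp_pos: [0.6249, -0.1561, 0.1506]
tool_rot: [0.205, 0.0, 0.975, -0.09]
wrist_force: [0.8, -1.9, -2.9]
finger_gap: 0.0092
```

Run:
```python
from walk import *
rowsto('g2.json','lr',[(.364,-.17,.09,-.001)])
w=(.364,-.17,.09,-.001)
rowsto('g2.json','lr',[(.364,-.17*s,.09*s,-.001*s) for s in np.arange(7,-1,-1)/8])
d=grab('wrist','w5.png')
```

```text
t 14.45 F [ 0.8 -1.9 -2.9] gap 9.2
[-0.5, -5.0, -1.3] [0.0064, -0.0061, 0.0029]
t 14.45 F [ 0.8 -1.9 -2.9] gap 9.2
[-2.3, -8.1, -4.0] [0.0271, -0.0183, 0.0029]
[-1.8, -3.0, -2.8] [0.0207, -0.0122, -0.0]
[-1.7, -3.0, -2.9] [0.0207, -0.0122, -0.0]
[-1.7, -2.9, -3.0] [0.0207, -0.0122, 0.0]
[-1.7, -2.8, -3.0] [0.0207, -0.0122, 0.0]
[-1.6, -2.8, -3.1] [0.0207, -0.0122, 0.0]
[-1.6, -2.7, -3.2] [0.0207, -0.0122, -0.0]
[-1.5, -2.6, -3.3] [0.0207, -0.0122, 0.0]
```

View pics/w5.png

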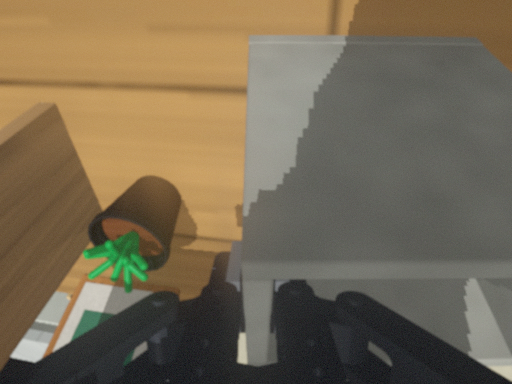

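The grip is still rigid, with the wall at columns 245-275 and square in the fingers. Setting down now, keeping the small sideways correction.

>>> send_rows([
  [[-1.9,-3.1,-3.9],[0.025,-0.017,0.002],1],
  [[-1.8,-3.0,-2.8],[0.0207,-0.0122,0],1],
  [[-1.7,-3.0,-2.9],[0.0207,-0.0122,0],1],
  [[-1.7,-2.9,-3.0],[0.0207,-0.0122,0],1],
  [[-1.7,-2.8,-3.0],[0.0207,-0.0122,0],1],
  [[-1.6,-2.8,-3.1],[0.0207,-0.0122,0],1],
  [[-1.5,-2.6,-3.0],[0.019,-0.0115,0],1],
  [[-1.2,-2.2,-2.4],[0.016,-0.009,0],1],
])

```text
time_s: 15.5
tcp_pos: [0.6113, -0.1787, 0.1262]
tool_rot: [0.254, 0.021, 0.967, -0.008]
wrist_force: [1.4, -1.0, -3.8]
finger_gap: 0.0094
```

Run:
```python
from walk import *
rowsto('g2.json','lr',[(.364,0,0,0)])
a=grab('wrist','w6.png');grab('top','t6.png')
```

```text
t 15.5 F [ 1.4 -1.  -3.8] gap 9.4
[-0.3, -5.3, -0.8] [0.0047, -0.002, 0.0003]
```

>>> send_rows([
  [[0,0,-0.9],[0.005,-0.003,0],1],
  [[0,0,0],[0,0,0],1],
  [[0,0,0],[0,0,0],0.1],
  [[0,0,0],[0,0,0],0.1],
  [[-5,0,9],[0,0,0],0.1],
  [[-9,0,17],[0,0,0],0.1],
  [[-16,7,26],[0,0,0],0.1],
  [[-20,15,30],[0,0,0],0.1],
])

```text
time_s: 16.6
tcp_pos: [0.5599, -0.1561, 0.2104]
tool_rot: [0.255, 0.021, 0.967, -0.006]
wrist_force: [0.8, -0.3, -0.0]
finger_gap: 0.0382
```

>>> send_rows([
  [[-20,18,10],[0,0,0],0],
  [[-20,18,10],[0,0,0],0],
  [[-15,18,10],[0,0,0],0],
  [[-15,18,10],[0,0,0],0],
  [[-5,18,0],[0,0,0],0],
  [[0,10,0],[0,0,0],0],
  [[0,0,0],[0,0,0],0],
  [[0,0,0],[0,0,0],0],
])

```text
time_s: 17.6
tcp_pos: [0.4802, -0.053, 0.2604]
tool_rot: [0.261, 0.021, 0.965, -0.008]
wrist_force: [-0.3, 0.3, -0.6]
finger_gap: 0.0426
```

Run:
```python
from walk import *
o=bot.observe();print(o['time_s'],o['tcp_pos'],o['wrist_force'])
d=grab('wrist','w7.png');grab('top','t7.png');grab('scene','s7.png')
E=np.array([(sx*.05,sy*.07,sz*.08) for sz in(1,-1) for sx in(-1,1) for sy in(1,-1)])
for p in([.6156,-.115,-.044],[.6245,.097,-.044]):
    print(proj(d,R.from_euler('z',p[2]).apply(E)+[p[0],p[1],.08]).round(0).tolist())
```

```text
17.6 [ 0.48018372 -0.0529758   0.26038513] [-0.3185184   0.32824343 -0.64565   ]
[[276.0, 211.0], [112.0, 211.0], [272.0, 270.0], [142.0, 270.0], [271.0, 105.0], [152.0, 105.0], [269.0, 167.0], [168.0, 167.0]]
[[521.0, 211.0], [360.0, 211.0], [469.0, 270.0], [339.0, 270.0], [451.0, 106.0], [333.0, 105.0], [421.0, 168.0], [321.0, 167.0]]
```

View pics/w7.png

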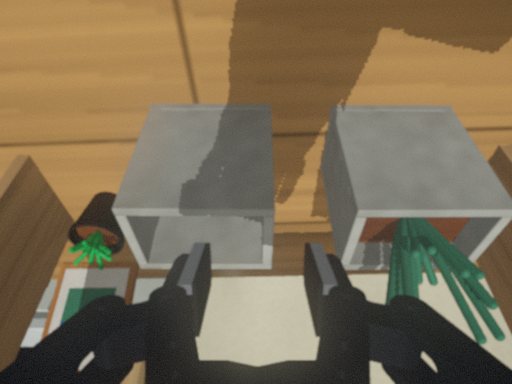

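Both planters look upright and parallel, with front bottom edges from (151,106) to (271,105) and from (335,107) to (448,108). I measure the bottom front edges numerically by colour saturation.

```bash
cat > m7.py <<'E'
from h import *
import sys
f=sys.argv[1];d=load(f);im=cv2.GaussianBlur(cv2.imread('pics/'+f),(3,3),0)
S=cv2.cvtColor(im,cv2.COLOR_BGR2HSV)[...,1].astype(float)
def cross(a):
    h=(a[:4].mean()+a[-4:].mean())/2;i=np.where((a[:-1]-h)*(a[1:]-h)<=0)[0]
    return i[0]+(a[i[0]]-h)/(a[i[0]]-a[i[0]+1]) if len(i) else np.nan
for n,(c0,c1,l,r) in dict(planter=(160,262,(135,160),(262,290)),twin=(345,440,(318,343),(440,465))).items():
    u=np.arange(c0,c1,2);v=np.array([92+cross(S[92:118,x]) for x in u]);ok=abs(v-np.nanmedian(v))<3
    P=at(d,np.c_[u,v][ok],0);k=np.polyfit(P[:,1],P[:,0],1);res=P[:,0]-np.polyval(k,P[:,1])
    g=np.abs(res)<.003;k=np.polyfit(P[g,1],P[g,0],1)
    print(n,ok.sum(),'front-edge x at y mid',np.polyval(k,P[:,1].mean()).round(4),P[:,1].mean().round(3),'yaw',-k[0].round(4),'rms',res[g].std().round(4),'k',k)
    for row in(110,112,114): print(row,[at(d,[e[0]+cross(S[row,e[0]:e[1]]),row],0)[0,:2].round(4) for e in(l,r)])
E
python3 m7.py w7.png
```

```text
planter 51 front-edge x at y mid 0.5634 -0.114 yaw -0.0488 rms 0.0002 k [0.04881969 0.56899494]
110 [array([ 0.5689, -0.188 ]), array([ 0.5755, -0.0434])]
112 [array([ 0.5717, -0.1896]), array([ 0.5783, -0.0434])]
114 [array([ 0.5744, -0.1914]), array([ 0.5811, -0.0434])]
twin 48 front-edge x at y mid 0.5741 0.099 yaw -0.0383 rms 0.0001 k [0.03832887 0.57033801]
110 [array([0.5784, 0.0271]), array([0.5838, 0.1735])]
112 [array([0.5812, 0.0271]), array([0.5867, 0.1756])]
114 [array([0.584 , 0.0269]), array([0.5896, 0.1783])]
```

Run:
```python
from h import *
a=cv2.imread('pics/s0.png');b=cv2.imread('pics/s7.png')
for n,(x0,y0,x1,y1) in dict(pot=(362,192,392,226),mister=(352,308,394,348),book=(240,290,320,350),phone=(380,120,440,190),router=(250,65,330,125),twin=(245,120,297,160)).items():
    r=cv2.matchTemplate(b[y0-4:y1+4,x0-4:x1+4],a[y0:y1,x0:x1],cv2.TM_CCOEFF_NORMED);_,s,_,l=cv2.minMaxLoc(r);print(n,round(s,3),np.array(l)-4)
print(bot.observe()['wrist_force'],bot.sign_off())
```

```text
pot 0.997 [0 0]
mister 0.997 [0 0]
book 0.996 [0 0]
phone 0.999 [0 0]
router 0.999 [0 0]
twin 0.897 [0 0]
the job is handed in; nothing more can be done
[-0.46902515  0.18279378  0.12586235] None
```

I walked the planter into place beside its twin and handed the job in after about 18 s on the robot's clock.

- **First step:** I took the left rim, tipped the planter onto its far right corner and swung the left side forward about 30°, then set it down.
- **Second step:** I took the right rim, tipped it onto its far left corner and swung that side forward about 21°. While tipped, I let that corner slide about 5 mm left to correct the spacing, then set it down.
- **Forces:** The wrist carried at most about 5 N downward at the readings taken after each call, so it was never lifted clear. The largest press was about 23 N at the first set-down.

**Last check:** Measured in the wrist image, the gap is about 70 mm. The planter's yaw is within about 0.6° of the twin's, and its front is about 3 mm short of the twin's front line.

**Surroundings:** Pot, mister, book, phone and router had not moved between the first and last scene images. The twin's match was weaker (0.90) but showed no shift; I put that down to the arm and its shadow in that picture. I did not check the mug, remote, case or candle jar by image; the arm passed well above the mug and remote and went nowhere near the others.

**Disagreements:** The camera views put the twin's yaw anywhere from -0.5° to -2.8°. The final comparison therefore uses both planters in the same picture.

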